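Turn the nursery carousel until the cotton jar faces front

TASK

Gently turn the round birch carousel by pushing sideways on the upright pegs on its rim with the fingertips, until the lidded glass jar is at the front, in line with the wooden tongue that sticks out of the fixed foot under the disc; it may turn either way. Do not touch, lift or shift the things that ride on the carousel, and leave the rattle and the baby monitor where they are. Finish with the carousel at rest and the hand clear of it.

Things in the scene. Friction and masses are not known exactly. Their poses are not given: they have to be found in the camera images.
- foot: Fixed wooden foot under the turning disc, 190 mm across, 14 mm high. Origin: centre of its underside (z = 0), on the carousel's axis. A tongue 26 mm wide, 10 mm high, sticks out along its own -x and ends 178 mm from the centre, 46 mm beyond the disc: it marks the front. Place and yaw vary; the tongue is on the robot's side.
- carousel: Turning birch disc, 264 mm across, 18 mm thick, top 32 mm above the work surface. Origin: centre of its underside, on its upright axis (the foot's). Turns without limit either way, friction about 0.1 N m (1 N at a peg), stays where left. Three pegs on its rim, 120 degrees apart; three things ride 65 mm from the axis, each midway between two pegs, in varying order.
- jar: Lidded glass jar with white cotton balls, loose on the carousel: 60 mm across, 82 mm high over the ball knob of its beech lid. Origin: centre of its underside, on the disc's top.
- teether: Flat round silicone teething ring lying loose on the carousel: 68 mm across, 38 mm hole, 14 mm thick. Origin: centre of its underside, on the disc's top.
- tin: Low round aluminium cream tin standing loose on the carousel: 66 mm across, 28 mm high. Origin: centre of its underside, on the disc's top.
- rattle_center (a point): Beech rattle lying on the top at the left of the carousel: 142 mm long, 44 mm across its two end discs. This point: its centre.
- monitor_center (a point): Grey baby monitor camera on a round foot, 68 mm across and 94 mm high, at the right of the carousel. This point: on its upright axis, half-way up.
- peg0 (a point): One of three alike upright beech pegs on the carousel's rim: 16 mm thick, 55 mm tall above the disc, its axis 118 mm from the carousel's axis. This point: centre of its top end, 87 mm above the work surface.
- peg1 (a point): One of three alike upright beech pegs on the carousel's rim: 16 mm thick, 55 mm tall above the disc, its axis 118 mm from the carousel's axis. This point: centre of its top end, 87 mm above the work surface.
- peg2 (a point): One of three alike upright beech pegs on the carousel's rim: 16 mm thick, 55 mm tall above the disc, its axis 118 mm from the carousel's axis. This point: centre of its top end, 87 mm above the work surface.

How it is judged:
On the way:
1. the fingers push the carousel (contact force between the fingers and carousel above 0.2 N), for 0.05 s.
At the end, for the whole second after the job is handed in: The jar stands on the tongue's side, its centre within 16 mm of the tongue's middle line (about 14 degrees); the carousel is still; jar, ring and tin are upright on it, 50 to 80 mm from its axis and 96 to 129 mm from one another (65 and 113 mm at the start) (y of jar in the frame of foot between -0.016 and 0.016 m and x of jar in the frame of foot below -0.045 m and angular speed of carousel below 0.03 rad/s and horizontal distance between jar and teether between 0.096 and 0.129 m and horizontal distance between jar and tin between 0.096 and 0.129 m and horizontal distance between teether and tin between 0.096 and 0.129 m and horizontal distance between jar and carousel between 0.05 and 0.08 m and horizontal distance between teether and carousel between 0.05 and 0.08 m and horizontal distance between tin and carousel between 0.05 and 0.08 m and angle between each of jar, teether, tin's own z axis and vertical below 0.1 rad); the robot touches nothing.
It fails at once if the robot touches the jar, the teething ring or the tin (over 0.5 N) (contact force between any of the fingers, the arm and jar above 0.5 N or contact force between any of the fingers, the arm and teether above 0.5 N or contact force between any of the fingers, the arm and tin above 0.5 N).
It fails at once if a thing on the carousel is lifted more than 12 mm (height (world z) of any of jar, teether, tin above 0.044 m).
It fails at once if a thing on the carousel tips or falls off (angle between any of jar, teether, tin's own z axis and vertical above 0.35 rad or height (world z) of any of jar, teether, tin below 0.02 m).
It fails at once if the rattle or the monitor is moved more than 20 mm (distance of any of rattle_center, monitor_center from where it was at the start of the episode above 0.02 m).
It fails at once if the carousel is spun hard (over 3 rad/s) or pushed with more than 25 N (angular speed of carousel above 3 rad/s or contact force between the fingers and carousel above 25 N).
It also fails if it takes over 51 s, if anything falls off the work surface, if the arm or the gripper's body presses on something with over 40 N, if the wrist force passes 120 N, or if a joint passes its speed limit or range.

ROBOT

A 6-joint arm with a two-finger parallel gripper is mounted at the origin on the work surface. World frame = base frame: x ahead of the robot, y to its left, z up, the work surface at z = 0. Lengths are in m, angles in rad, forces in N, time in s.
With the tool pointing down it reaches from about 0.325 to 0.9 m from the base axis. Payload 6.1 kg.
Tool frame: the origin (TCP) lies at the very end of the fingers, on their centre line; the grasp point (between the pads) lies 19 mm behind it; z points along the fingers, y is the line along which they close (so a half turn about z gives the same grasp; the last joint's range is limited). The gripper opens to 85 mm and grips with 20 to 120 N. Pads are 22 mm wide; open, the fingers measure 114 mm over their backs; the gripper's body (76 mm by 85 mm) begins 54 mm behind the grasp point. The pads swing forward as they close: fully open they stand 13 mm farther back than shut.
Start: joints at [-1.322, 0.22, 1.526, -0, 1.395, -0.126], TCP at [0.229, -0.582, 0.231] pointing down, gripper open.
Joint ranges: [-2.98, 2.98], [-0.91, 2.08], [0.09, 2.57], [-1.24, 4.39], [0.2, 2.65], [-2.68, 2.68]. Speed limits (rad/s): [2.57, 2.57, 3.01, 3.14, 3.14, 3.14].

INTERFACE

Orientations are given as [roll, pitch, yaw] about the fixed x, y, z axes, in that order (R = Rz(yaw) Ry(pitch) Rx(roll)).
In Python, from bench import * gives the robot as it stands.
- The arm moves only by the tool play_rows, never from a script. Its argument "commands" is a list of rows, each an object with "rotation": the turn, a rotation vector about the tool's x, y, z in rad, a list of three; "offset": the shift along the tool's x, y, z in mm, a list of three; "hand": the opening, from 0 (shut) to 1 (fully open). A call has 1 to 10 rows; each row shifts and turns the commanded pose from where the row before left it, along the tool's axes as they then stand; what a row does not reach is not made up. A row lasts 1/8 s, in which the tool goes at most 62.5 mm and 10.7 degrees, less where a joint would pass 70% of its speed; a pose out of reach is approached as far as the arm can. A call is refused whole if a number of a shift passes 62.5 or a number of a turn 0.188, either way. A call with a gripper value outside its range is refused whole. The fingers move at their own pace and stop on an object; "squeeze" is the grip in N (left out, the last holds). Time passes only in rows, so rows that do not move let the fingers close. It gives the time, the measured TCP pose, the force, the opening and the grip force at its end, in the units of the state.
- observe(): the state, without advancing time (a new reading comes with each control period).
- grab_frame(name): name is "side" or "top"; returns the picture (420x560x3 uint8, red, green, blue); there is no depth.
- get_calibration(name): a dict with "camera_matrix" (3x3 intrinsics, pixels), "R" (3x3) and "t" (3): a world point X has camera coordinates R X + t. Camera axes: x right, y down, z forward; pixel columns grow to the right and rows downward; lengths in m; the calibration is good to about 2 mm. A picture is of the moment at which its call begins. get_calibration takes no time and is no camera call.
- finish_job(): hands the job in; it is judged then, once.
The state is a dict: "time_s": time; "joint_pos": joint angles; "joint_vel": joint speeds; "joint_torque": joint torques, N m; "tcp_pos": TCP position; "orientation": TCP orientation; "wrist_force": force on the tool from outside, world axes, zero at the start; "torque": the same for the moment, N m; "grip_width": finger opening in m; "gripper_force": force on a finger pad.
Only numpy, scipy, OpenCV 4.12 (cv2) and the standard library are available. Lean on these libraries where they do the work, as an engineer would, in place of code of your own. Each camera call takes 0.05 s, during which the arm holds its last target. There are 200 camera calls.

## Working session

There is one attempt and no reset: what is moved stays moved. The work goes in short steps, Python scripts to look and compute and a tool call to move; the robot and the scene stay as the last step left them, time stands still between calls to the robot, and variables do not carry over. Pictures are saved under pics/ and viewed, at most 10 in all, crops included, and the job is handed in when it is done.

Besides the shell and the picture viewer there is one more tool, called after ">>>" by a JSON object that holds its "method" and its "body". play_rows: Moves the arm, as the interface text tells. Its arguments: {"type":"object","properties":{"commands":{"type":"array"},"squeeze":{"type":"number"}},"required":["commands"]}

```bash
mkdir -p pics
python3 - <<'E'
from bench import *
import cv2
for n in("top","side"):
    cv2.imwrite(f"pics/{n}0.png",grab_frame(n)[:,:,::-1]); c=get_calibration(n); print(n,c)
s=observe();print(s["time_s"],s["tcp_pos"],s["orientation"],s["grip_width"])
E
```

```text
top {'camera_matrix': array([[407.08881087,   0.        , 280.77868834],
       [  0.        , 407.08881087, 209.31334138],
       [  0.        ,   0.        ,   1.        ]]), 'R': array([[-0.00810508, -0.99991484, -0.01022871],
       [-0.9885197 ,  0.00955523, -0.15078958],
       [ 0.15087448,  0.00888912, -0.98851296]]), 't': array([0.00402402, 0.57927859, 0.97399445])}
side {'camera_matrix': array([[525.65514633,   0.        , 278.64674761],
       [  0.        , 525.65514633, 209.55587835],
       [  0.        ,   0.        ,   1.        ]]), 'R': array([[-0.87337827, -0.48698875,  0.0072359 ],
       [-0.34458941,  0.60735988, -0.71580173],
       [ 0.3441926 , -0.62765909, -0.69826608]]), 't': array([0.47784332, 0.25681694, 1.04746242])}
0.1 [ 0.22865448 -0.58106614  0.23030362] [-3.13982294e+00 -2.26634278e-04  3.74771129e-01] 0.08547325445958429
```

View pics/top0.png

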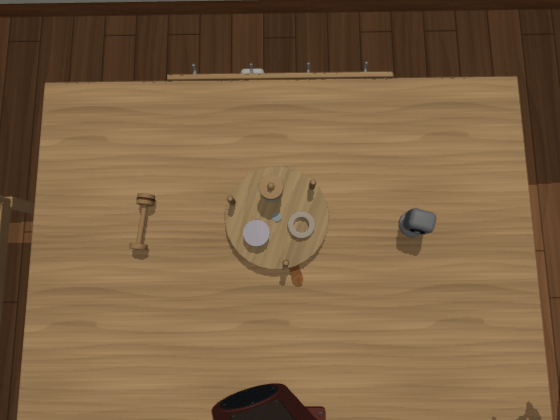

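View pics/side0.png

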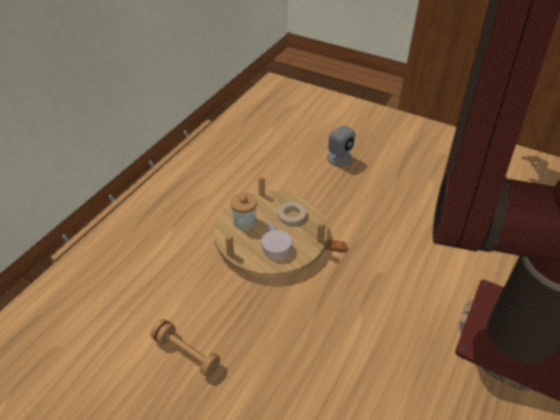

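The top view shows the peg tops near (230,199), (313,183) and (286,263). The jar knob is at (270,186), the tin at (256,233), the ring at (301,225) and the tongue at (297,275). The side view agrees: the jar is at the back, and the reddish tongue is at (338,245).

```bash
cat > h.py <<'E'
from bench import *
import cv2, numpy as np
def ray(n,uv,z):
    c=get_calibration(n);d=c["R"].T@np.linalg.solve(c["camera_matrix"],[*uv,1.]);o=-c["R"].T@c["t"]
    return (o+d*(z-o[2])/d[2])[:2]
def proj(n,X):
    c=get_calibration(n);p=c["camera_matrix"]@(c["R"]@np.array(X)+c["t"]);return p[:2]/p[2]
E
python3 - <<'E'
from h import *
T=cv2.imread("pics/top0.png");S=cv2.imread("pics/side0.png")
for n,im,r in(("top",T,(215,150,130,145)),("side",S,(190,150,190,150))):
    h=cv2.cvtColor(im,cv2.COLOR_BGR2HSV)
    m=((h[...,0]<14)&(h[...,1]>150)&(h[...,2]>60)).astype(np.uint8)
    x,y,w,hh=r;q=np.zeros_like(m);q[y:y+hh,x:x+w]=m[y:y+hh,x:x+w]
    k,l,st,ce=cv2.connectedComponentsWithStats(q)
    for i in range(1,k):
        if st[i,4]>15: print(n,st[i],ce[i],ray(n,ce[i],.01))
P=[ray("top",p,.087) for p in((230.5,198.5),(313,183),(286,263))]
c=np.mean(P,0);print("pegs",P,c,[(np.hypot(*(p-c)),np.degrees(np.arctan2(*(p-c)[::-1]))) for p in P])
for nm,p,z in(("jar",(270,186),.112),("tin",(256,233),.06),("ring",(301,225),.046)):
    q=ray("top",p,z);print(nm,q,np.hypot(*(q-c)),np.degrees(np.arctan2(*(q-c)[::-1])))
print("rattle",[ray("top",p,.02) for p in((146,200),(139,246))],"mon",ray("top",(412,225),.0))
cv2.imwrite("pics/crop.png",np.hstack([cv2.resize(T[150:290,210:345],None,fx=3,fy=3),cv2.resize(S[170:290,195:355],(390,420))]))
E
```

```text
top [290 266  13  19 122] [296.18032787 274.56557377] [ 0.41761705 -0.03831301]
side [326 240  20  12 140] [336.2        245.52142857] [ 0.41711512 -0.03830885]
pegs [array([0.60021116, 0.11926917]), array([ 0.63625832, -0.07985671]), array([ 0.44519786, -0.01272477])] [0.56055578 0.0088959 ] [(np.float64(0.11728089721966), np.float64(70.23743651105485)), (np.float64(0.11665290241539386), np.float64(-49.53710365211338)), (np.float64(0.11736653302574819), np.float64(-169.3846344161964))]
jar [0.62463013 0.02317593] 0.06564633080455343 12.563980365151021
tin [0.51895131 0.05968226] 0.06565201218483988 129.32452244928885
ring [ 0.53914842 -0.05096126] 0.06357007303220016 -109.67912436874087
rattle [array([0.61059061, 0.34634311]), array([0.49237075, 0.35917531])] mon [ 0.54168665 -0.33972385]
```

View pics/crop.png

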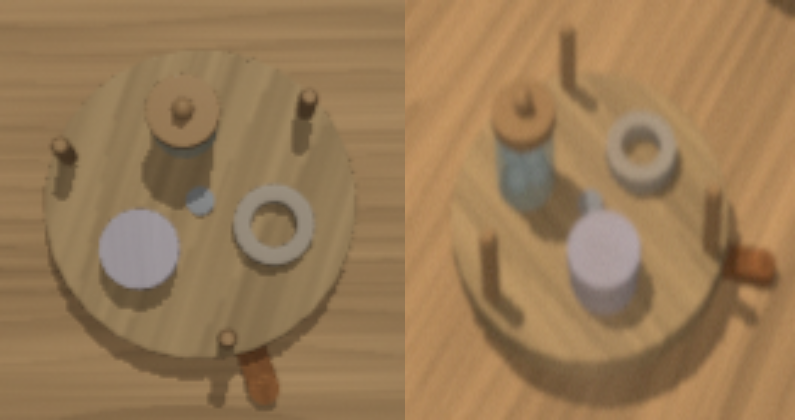

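>>> {"method": "play_rows", "body": {"commands": [{"rotation": [0,0,0],"offset": [40,-40,0],"hand": 0},{"rotation": [0,0,0],"offset": [40,-40,0],"hand": 0},{"rotation": [0,0,0],"offset": [40,-40,0],"hand": 0},{"rotation": [0,0,0],"offset": [40,-40,0],"hand": 0},{"rotation": [0,0,0],"offset": [40,-40,0],"hand": 0},{"rotation": [0,0,0],"offset": [40,-40,0],"hand": 0},{"rotation": [0,0,0],"offset": [40,-40,0],"hand": 0},{"rotation": [0,0,0],"offset": [40,-40,0],"hand": 0},{"rotation": [0,0,0],"offset": [40,-40,0],"hand": 0},{"rotation": [0,0,0],"offset": [30,-30,0],"hand": 0}]}}

```text
time_s: 1.35
tcp_pos: [0.4492, -0.0737, 0.2311]
orientation: [-3.141, -0.0, 0.376]
wrist_force: [-0.4, -0.7, -0.1]
grip_width: 0.0
gripper_force: 0.0
```

>>> {"method": "play_rows", "body": {"commands": [{"rotation": [0,0,-0.166],"offset": [0,0,0],"hand": 0},{"rotation": [0,0,-0.166],"offset": [0,0,0],"hand": 0},{"rotation": [0,0,-0.166],"offset": [0,0,0],"hand": 0},{"rotation": [0,0,-0.166],"offset": [0,0,0],"hand": 0},{"rotation": [0,0,-0.166],"offset": [0,0,0],"hand": 0},{"rotation": [0,0,-0.166],"offset": [0,0,0],"hand": 0},{"rotation": [0,0,-0.166],"offset": [0,0,0],"hand": 0},{"rotation": [0,0,-0.166],"offset": [0,0,0],"hand": 0},{"rotation": [0,0,-0.166],"offset": [0,0,0],"hand": 0},{"rotation": [0,0,-0.166],"offset": [0,0,0],"hand": 0}]}}

```text
time_s: 2.6
tcp_pos: [0.4486, -0.0758, 0.2309]
orientation: [-3.141, -0.001, 2.04]
wrist_force: [-0.4, 0.2, -0.2]
grip_width: 0.0002
gripper_force: 0.0
```

>>> {"method": "play_rows", "body": {"commands": [{"rotation": [0,0,-0.166],"offset": [0,0,0],"hand": 0},{"rotation": [0,0,-0.166],"offset": [0,0,0],"hand": 0},{"rotation": [0,0,-0.166],"offset": [0,0,0],"hand": 0},{"rotation": [0,0,-0.166],"offset": [0,0,0],"hand": 0},{"rotation": [0,0,-0.166],"offset": [0,0,0],"hand": 0},{"rotation": [0,0,-0.166],"offset": [0,0,0],"hand": 0},{"rotation": [0,0,-0.166],"offset": [0,0,0],"hand": 0},{"rotation": [0,0,-0.166],"offset": [0,0,0],"hand": 0},{"rotation": [0,0,-0.166],"offset": [0,0,0],"hand": 0},{"rotation": [0,0,-0.166],"offset": [0,0,0],"hand": 0}]}}

```text
time_s: 3.85
tcp_pos: [0.4486, -0.0758, 0.2309]
orientation: [3.141, -0.0, -2.583]
wrist_force: [0.1, 0.0, -0.1]
grip_width: 0.0004
gripper_force: 0.0
```

>>> {"method": "play_rows", "body": {"commands": [{"rotation": [0,0,0],"offset": [-10,6,40],"hand": 0},{"rotation": [0,0,0],"offset": [-9,6,40],"hand": 0},{"rotation": [0,0,0],"offset": [0,0,40],"hand": 0},{"rotation": [0,0,0],"offset": [0,0,40],"hand": 0},{"rotation": [0,0,0],"offset": [0,0,19],"hand": 0},{"rotation": [0,0,0],"offset": [0,0,0],"hand": 0}]}}

```text
time_s: 4.6
tcp_pos: [0.4568, -0.0551, 0.0504]
orientation: [3.138, -0.003, -2.588]
wrist_force: [0.9, 1.0, 0.5]
grip_width: -0.0002
gripper_force: 0.0
```

>>> {"method": "play_rows", "body": {"commands": [{"rotation": [0,0,0.04],"offset": [-0.1,4.84,0],"hand": 0},{"rotation": [0,0,0.04],"offset": [-0.1,4.84,0],"hand": 0},{"rotation": [0,0,0.04],"offset": [-0.1,4.84,0],"hand": 0},{"rotation": [0,0,0.04],"offset": [-0.1,4.84,0],"hand": 0},{"rotation": [0,0,0.04],"offset": [-0.1,4.84,0],"hand": 0},{"rotation": [0,0,0.04],"offset": [-0.1,4.84,0],"hand": 0},{"rotation": [0,0,0.04],"offset": [-0.1,4.84,0],"hand": 0},{"rotation": [0,0,0.04],"offset": [-0.1,4.84,0],"hand": 0},{"rotation": [0,0,0.04],"offset": [-0.1,4.84,0],"hand": 0},{"rotation": [0,0,0.04],"offset": [-0.1,4.84,0],"hand": 0}]}}

```text
time_s: 5.85
tcp_pos: [0.4431, -0.0108, 0.0537]
orientation: [-3.141, 0.002, -2.99]
wrist_force: [-1.0, -0.1, 0.5]
grip_width: 0.0001
gripper_force: 0.5
```

Run:
```python
from h import *
a=grab_frame("top")[:,:,::-1];b=grab_frame("side")[:,:,::-1]
cv2.imwrite("pics/p1.png",np.hstack([cv2.resize(a[130:290,200:355],(400,413)),cv2.resize(b[120:300,190:360],(390,413))]))
s=observe();p=s["tcp_pos"]-np.array([.5606,.0089,0]);print(s["time_s"],s["tcp_pos"],s["orientation"],s["wrist_force"],np.hypot(*p[:2]),np.degrees(np.arctan2(p[1],p[0])))
```

```text
5.95 [ 0.44302146 -0.01050012  0.05358414] [-3.14094991e+00  1.88708144e-03 -2.98825874e+00] [-0.15284236 -0.67726097 -0.36371708] 0.11916827680284833 -170.6307775692946
```

View pics/p1.png

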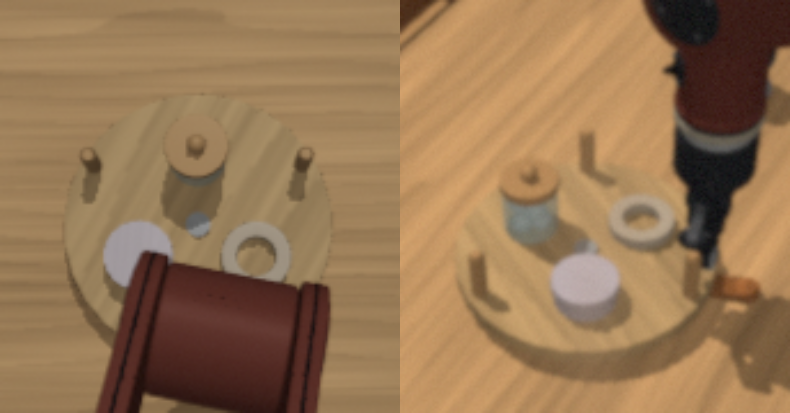

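The pegs have turned a little clockwise and the fingertip is against the front peg with about 0.7 N. The things riding on the disc are undisturbed, so I'll continue the arc.

>>> {"method": "play_rows", "body": {"commands": [{"rotation": [0,0,0.06],"offset": [-0.2,7.26,0],"hand": 0},{"rotation": [0,0,0.08],"offset": [-0.39,9.67,0],"hand": 0},{"rotation": [0,0,0.08],"offset": [-0.39,9.67,0],"hand": 0},{"rotation": [0,0,0.08],"offset": [-0.39,9.67,0],"hand": 0},{"rotation": [0,0,0.08],"offset": [-0.39,9.67,0],"hand": 0},{"rotation": [0,0,0.08],"offset": [-0.39,9.67,0],"hand": 0},{"rotation": [0,0,0.08],"offset": [-0.39,9.67,0],"hand": 0},{"rotation": [0,0,0.08],"offset": [-0.39,9.67,0],"hand": 0},{"rotation": [0,0,0.08],"offset": [-0.39,9.67,0],"hand": 0},{"rotation": [0,0,0.06],"offset": [-0.2,7.26,0],"hand": 0}]}}

```text
time_s: 7.2
tcp_pos: [0.4628, 0.077, 0.053]
orientation: [3.141, 0.0, 2.534]
wrist_force: [-1.0, 0.2, -0.5]
grip_width: 0.0001
gripper_force: 0.6
```

```bash
cat > v.py <<'E'
from h import *
import sys
a=grab_frame("top")[:,:,::-1];b=grab_frame("side")[:,:,::-1]
cv2.imwrite(f"pics/{sys.argv[1]}.png",np.hstack([cv2.resize(a[130:290,200:355],(400,413)),cv2.resize(b[120:300,190:360],(390,413))]))
s=observe();p=s["tcp_pos"]-np.array([.5606,.0089,0]);print(s["time_s"],s["tcp_pos"],s["orientation"],s["wrist_force"],np.hypot(*p[:2]),np.degrees(np.arctan2(p[1],p[0])))
E
python3 v.py p2
```

```text
7.3 [0.46331808 0.07718865 0.05316368] [3.14059801e+00 1.19809646e-03 2.53571980e+00] [-0.71544951 -0.05451836 -0.31319668] 0.11885752316772033 144.93242879066102
```

View pics/p2.png

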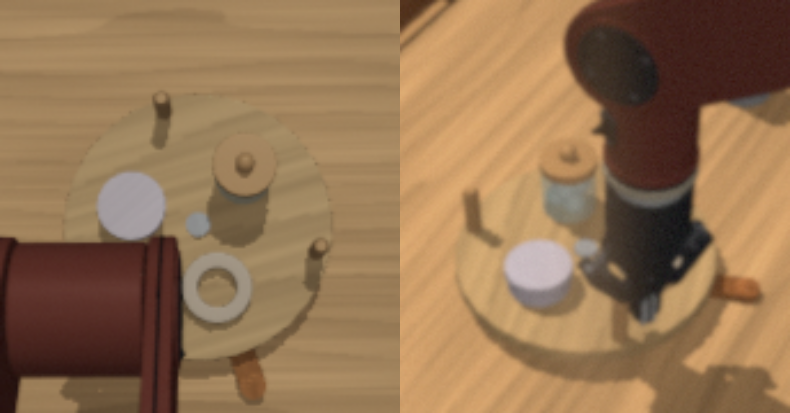

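The stroke is working: the jar has moved round to the back right and everything is still standing.

>>> {"method": "play_rows", "body": {"commands": [{"rotation": [0,0,0.06],"offset": [0.5,7.26,0],"hand": 0},{"rotation": [0,0,0.08],"offset": [0,9.67,0],"hand": 0},{"rotation": [0,0,0.08],"offset": [-0.39,9.67,0],"hand": 0},{"rotation": [0,0,0.08],"offset": [-0.39,9.67,0],"hand": 0},{"rotation": [0,0,0.08],"offset": [-0.39,9.67,0],"hand": 0},{"rotation": [0,0,0.08],"offset": [-0.39,9.67,0],"hand": 0},{"rotation": [0,0,0.08],"offset": [-0.39,9.67,0],"hand": 0},{"rotation": [0,0,0.08],"offset": [-0.39,9.67,0],"hand": 0},{"rotation": [0,0,0.08],"offset": [-0.39,9.67,0],"hand": 0},{"rotation": [0,0,0.08],"offset": [-0.39,9.67,0],"hand": 0}]}}

```text
time_s: 8.55
tcp_pos: [0.5388, 0.1274, 0.0526]
orientation: [-3.141, -0.0, 1.754]
wrist_force: [-0.8, 1.3, 0.5]
grip_width: 0.0002
gripper_force: 0.6
```

>>> {"method": "play_rows", "body": {"commands": [{"rotation": [0,0,0.08],"offset": [-0.39,9.67,0],"hand": 0},{"rotation": [0,0,0.08],"offset": [-0.39,9.67,0],"hand": 0},{"rotation": [0,0,0.08],"offset": [-0.39,9.67,0],"hand": 0},{"rotation": [0,0,0.08],"offset": [-0.39,9.67,0],"hand": 0},{"rotation": [0,0,0.08],"offset": [-0.39,9.67,0],"hand": 0},{"rotation": [0,0,0.08],"offset": [-0.39,9.67,0],"hand": 0},{"rotation": [0,0,0.08],"offset": [-0.39,9.67,0],"hand": 0},{"rotation": [0,0,0.08],"offset": [-0.39,9.67,0],"hand": 0},{"rotation": [0,0,0.06],"offset": [-0.2,7.26,0],"hand": 0},{"rotation": [0,0,0.04],"offset": [-0.1,4.84,0],"hand": 0}]}}

```text
time_s: 9.8
tcp_pos: [0.6251, 0.111, 0.0527]
orientation: [3.141, -0.0, 1.015]
wrist_force: [-0.8, 0.8, -0.2]
grip_width: -0.0001
gripper_force: 0.5
```

```bash
python3 v.py p3
```

```text
9.9 [0.62533592 0.11077859 0.05267056] [ 3.14087257e+00 -3.04481989e-04  1.01492375e+00] [-0.07808477 -0.10371771  1.05261412] 0.12070619643512345 57.56721550173618
```

View pics/p3.png

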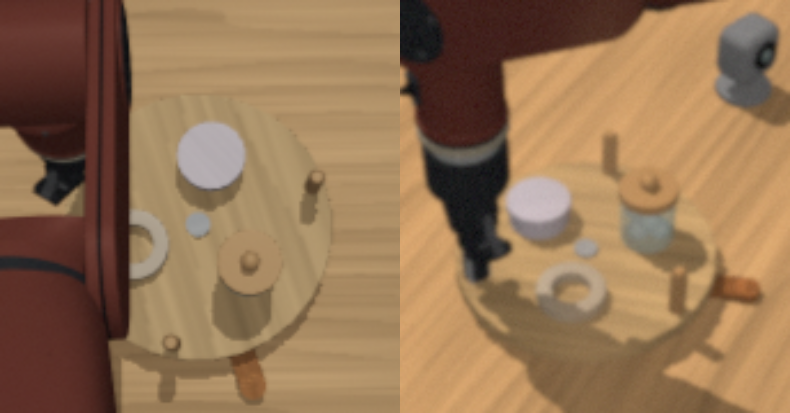

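The jar has moved round towards the front, with its knob at crop (250,259). Pegs are visible at (315,180) and (172,342), and the tongue is at (248,375). I'll compute what turn remains.

```bash
cat > m.py <<'E'
from h import *
c=np.array([.5606,.0089])
def ang(u,v,z):
    q=ray("top",(200+u*155/400,130+v*160/413),z)-c; return np.round([np.hypot(*q),np.degrees(np.arctan2(q[1],q[0]))],4)
E
python3 -c "
from m import *
print(ang(315,180,.087),ang(172,342,.087),ang(250,259,.112),'tongue -161.8')"
```

```text
[  0.1149 -72.5765] [1.163000e-01 1.681996e+02] [ 6.290000e-02 -1.309876e+02] tongue -161.8
```

>>> {"method": "play_rows", "body": {"commands": [{"rotation": [0,0,0.06],"offset": [-0.2,7.26,0],"hand": 0},{"rotation": [0,0,0.08],"offset": [-0.39,9.67,0],"hand": 0},{"rotation": [0,0,0.08],"offset": [-0.39,9.67,0],"hand": 0},{"rotation": [0,0,0.08],"offset": [-0.39,9.67,0],"hand": 0},{"rotation": [0,0,0.08],"offset": [-0.39,9.67,0],"hand": 0},{"rotation": [0,0,0.06],"offset": [-0.2,7.26,0],"hand": 0},{"rotation": [0,0,0.04],"offset": [-0.1,4.84,0],"hand": 0},{"rotation": [0,0,0.03],"offset": [0,3.6,0],"hand": 0},{"rotation": [0,0,0],"offset": [0,0,0],"hand": 0},{"rotation": [0,0,0],"offset": [0,0,0],"hand": 0}]}}

```text
time_s: 11.15
tcp_pos: [0.6669, 0.0671, 0.0524]
orientation: [3.141, -0.0, 0.505]
wrist_force: [-0.2, -0.8, -0.2]
grip_width: 0.0002
gripper_force: 0.0
```

```bash
python3 v.py p4
```

```text
11.25 [0.66683431 0.06720258 0.05228945] [ 3.14155563e+00 -2.52285549e-05  5.05321038e-01] [-0.30007825  1.16472575 -0.3928023 ] 0.12118134728581932 28.75847423246476
```

View pics/p4.png

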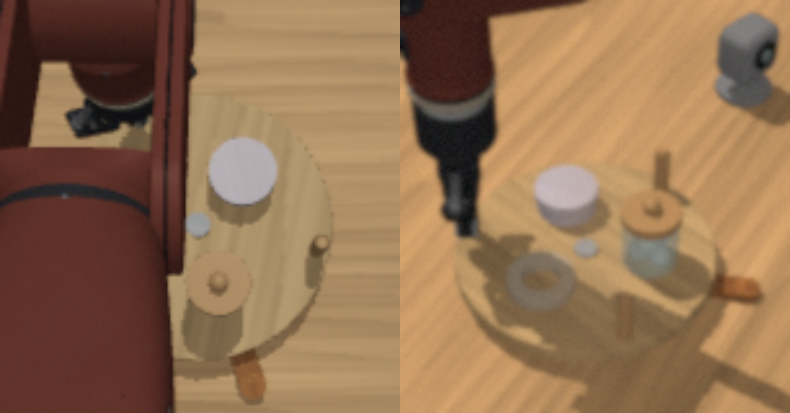

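The knob is now at crop (218,281), the right peg at (320,243) and the tongue at (249,378).

```bash
python3 -c "
from m import *
print(ang(320,243,.087),ang(218,281,.112),ang(249,378,.01))"
```

```text
[   0.1155 -102.2616] [ 6.350000e-02 -1.629647e+02] [ 1.552000e-01 -1.620188e+02]
```

The jar is within about 1° of the tongue. I'll back off tangentially and then rise.

>>> {"method": "play_rows", "body": {"commands": [{"rotation": [0,0,0],"offset": [0,-5,0],"hand": 0},{"rotation": [0,0,0],"offset": [5,-10,0],"hand": 0},{"rotation": [0,0,0],"offset": [5,0,-25],"hand": 0},{"rotation": [0,0,0],"offset": [0,0,-40],"hand": 0},{"rotation": [0,0,0],"offset": [0,0,-40],"hand": 0},{"rotation": [0,0,0],"offset": [0,-40,-30],"hand": 0},{"rotation": [0,0,0],"offset": [0,-50,0],"hand": 0},{"rotation": [0,0,0],"offset": [0,-50,0],"hand": 0},{"rotation": [0,0,0],"offset": [0,-40,0],"hand": 0},{"rotation": [0,0,0],"offset": [0,0,0],"hand": 0}]}}

```text
time_s: 12.5
tcp_pos: [0.5794, 0.246, 0.1874]
orientation: [-3.141, -0.0, 0.509]
wrist_force: [0.8, -0.5, -0.1]
grip_width: 0.0
gripper_force: 0.0
```

```bash
python3 v.py p5
```

```text
12.6 [0.58110233 0.24333396 0.1874444 ] [ 3.14117289e+00 -2.52377973e-04  5.06495396e-01] [ 0.42963035 -0.28085679  0.4617226 ] 0.23532876800390973 85.00193717650177
```

View pics/p5.png

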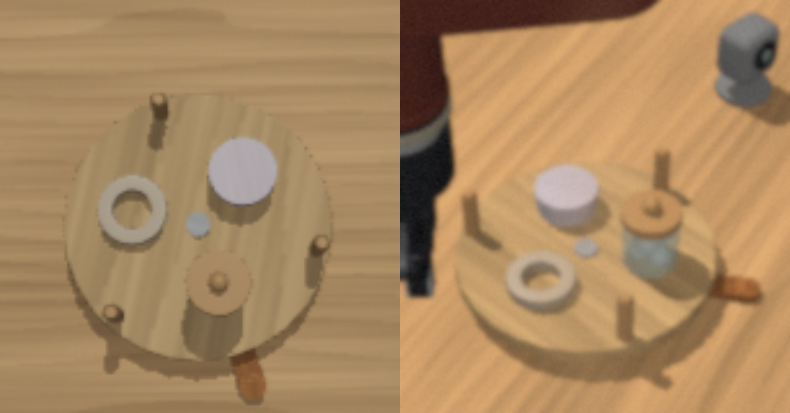

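The hand is clear. The jar knob is at (218,281) and the pegs are at (159,100), (320,243) and (113,312), and all three things are upright. One last numeric check, then I'll hand in.

```bash
python3 -c "
from m import *
print(ang(159,100,.087),ang(320,243,.087),ang(113,312,.087),ang(218,281,.112))
r,a=ang(218,281,.112)
if abs(a+161.9)<5: print(finish_job())"
```

```text
[ 0.1178 17.4815] [   0.1155 -102.2616] [1.160000e-01 1.379849e+02] [ 6.350000e-02 -1.629647e+02]
the job is handed in; nothing more can be done
None
```

The job is handed in, with no verdict returned: the carousel is turned so the jar stands within about 1° of the tongue, all three things are upright, and the hand is clear.

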